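# Complete the condiment carrier and hold it up level

## Robot

A 6-joint arm with a two-finger parallel gripper is mounted at the origin on a cart in front of the work surface, level with it; the furniture and walls round the work are solid. World frame = base frame: x ahead of the robot, y to its left, z up, the work surface at z = 0. Lengths are in mm, angles in rad, forces in N, time in s.
With the tool pointing down it reaches from about 275 to 750 mm from the base axis. Payload 10.2 kg.
Tool frame: the origin (TCP) lies midway between the tips of the shut fingers; the grasp point (between the pads) lies 19 mm behind it; z points along the fingers, y is the line along which they close (so a half turn about z gives the same grasp; the last joint's range is limited). The gripper opens to 85 mm and grips with 20 to 120 N. Pads are 22 mm wide; open, the fingers measure 114 mm over their backs; the gripper's body (76 mm by 85 mm) begins 54 mm behind the grasp point. The pads swing forward as they close: fully open they stand 13 mm farther back than shut.
Start: joints at [-1.427, 0.313, 1.498, -0, 1.331, -0.223], TCP at [188.269, -490.088, 231.294] pointing down, gripper open.
Joint ranges: [-2.94, 2.94], [-0.97, 2.17], [0.19, 2.56], [-1.23, 4.37], [0.02, 3.11], [-2.88, 2.88]. Speed limits (rad/s): [2.39, 2.39, 3.01, 3.14, 3.14, 3.14].

## Interface

Orientations are given as a unit quaternion [w, x, y, z].
In Python, from rig import sense, capture, finish_job, find_in, place_of gives the robot as it stands. The module is installed in compiled form; this text tells all that it offers.
- The arm moves only by the shell command python3 -m jog 'ROWS' [FORCE]. ROWS is JSON, a list of rows, each an object of numbers: "tx", "ty", "tz": the shift along the tool's x, y, z in mm; "ax", "ay", "az": the turn, a rotation vector about the tool's x, y, z in rad; "jaw": the closure, from -1 (fully open) to 1 (shut), so that 0 is half open. In form: [{"tx": .., "ty": .., "tz": .., "ax": .., "ay": .., "az": .., "jaw": ..}, ...]. A call has 1 to 5 rows; each row shifts and turns the commanded pose from where the row before left it, along the tool's axes as they then stand; what a row does not reach is not made up. A row lasts 1/8 s, in which the tool goes at most 62.5 mm and 10.7 degrees, less where a joint would pass 70% of its speed; a pose out of reach is approached as far as the arm can. A call with a gripper value outside its range is refused whole. The fingers move at their own pace and stop on an object; FORCE is the grip in N (left out, the last holds). Time passes only in rows, so rows that do not move let the fingers close. It gives the time, the measured TCP pose, the force, the opening and the grip force at its end, in the units of the state.
- sense(): the state, without advancing time (a new reading comes with each control period).
- capture(name): name is "side" or "top"; returns a dict with "color" (480x640x3 uint8, red, green, blue), "depth" (480x640 float32, mm along the optical axis (not along the pixel's ray), 0 where there is no reading), "fx", "fy", "cx", "cy" (pixels), "k1" (the pictures are not rectified: a ray, as slopes to the right and down, at radius r is drawn at 1 + k1 r^2 times it, then the intrinsics apply), "camera_from_world" (4x4, takes a point from world to camera coordinates). Camera axes: x right, y up, looking along -z (the intrinsics and any distortion apply to the point x, -y, -z); pixel columns grow to the right and rows downward; lengths in mm; the calibration is good to about 2 mm. A picture is of the moment at which its call begins.
- finish_job(): hands the job in; it is judged then, once.
Trained networks look in the newest picture that a camera, given by its name, has taken for a name from the list of things; names that differ only in an ending like _2 or _b are one class to them, and where a whole thing is asked for, a point or a joint stands for the part that bears it (a point fixed in the world has none). Each returns a list of dicts, best first, with "conf" (0 to 1); they miss things now and then, are a little off and sometimes report something else, mostly with a low value. They report only what shows in the picture. A call takes as long as a camera call.
- find_in(query, camera): "centre" ([column, row] in pixels, amid what is visible of it).
- place_of(query, camera): "centre" ([column, row] in pixels: a listed point, or the origin of a listed thing).
The state is a dict: "time_s": time; "joints": joint angles; "dq": joint speeds; "tau": joint torques, N m; "eef_pos": TCP position; "ee_rot": TCP orientation; "force": force on the tool from outside, world axes, zero at the start; "wrist_torque": the same for the moment, N m; "grip_width": opening from 0.0 (shut) to 1.0 (fully open); "grip_force": force on a finger pad.
Only numpy, scipy, OpenCV 4.12 (cv2) and the standard library are available. Lean on these libraries where they do the work, as an engineer would, in place of code of your own. Each camera call takes 0.05 s, during which the arm holds its last target. There are 200 camera calls.

## Task

Take the spice jar with the wide round cap out of the metal bin, lift it clear of the bin and set it down upright (do not drop it) in the empty bay of the condiment carrier while the carrier stands on the worktop, then let the jar go. Then lift the carrier by its handle, with both jars in their bays, 12 cm or more off the worktop, and finish while holding it there in the gripper, steady and level, touching nothing else. Never tip the carrier, and leave the shaker and the steel cup standing in the bin.

Things in the scene. Friction and masses are not known exactly. Their poses are not given: they have to be found in the camera images.
- bin: (all sizes in mm) open-topped aluminium-coloured bin, fixed to the worktop, 160 (x) x 300 (y) x 60 high outside, with walls and floor 4 thick and a round rim 8 thick that overhangs 4; origin under its centre on the worktop, z up. It holds three things that stand in a row along its y, about 90 apart, in any order: the spice jar, the shaker and the steel cup
- spice_jar: the jar to move: clear spice jar of 42 square section, 96 high, with a round cap 41 in diameter from 76 to 96 above its foot; about 0.11 kg; stands upright on the bin's floor (4 above the worktop); origin at the centre of its foot, z up
- shaker: white flour shaker, round, 57 in diameter, 106 high, stands in the bin and stays there; origin at the centre of its foot
- cup: open steel cup, round, 61 in diameter, 100 high, stands in the bin and stays there; origin at the centre of its foot
- carrier: loose steel condiment carrier, about 0.35 kg empty: base plate 100 (x) x 226 (y) x 4 thick, on it two square bays with centres 75 from the middle along its +y and -y, each 60 x 60 inside with walls 4 thick that end 26 above the worktop, and a handle in the middle; origin under the centre of the base plate, z up. The +y bay is the empty one, the -y bay holds the other jar
- carrier_jar: a second spice jar of the same shape and size (42 square, 96 high, round cap), standing in the -y bay of the carrier; origin at the centre of its foot
- carrier_bay (a point): centre of the floor of the empty (+y) bay, 4 above the carrier's underside; axes as the carrier's
- carrier_grip (a point): centre of the carrier's handle grip: a dark wooden bar 90 long (along the carrier's x), 14 thick (its y) and 20 high, 132 above the carrier's underside (the bar spans 122 to 142), on two round 8 thick posts at x = +-34; axes as the carrier's

How it is judged:
By the outcome, as a careful person would: the job done as asked, in the order asked, and still so for the second after the job is handed in, while the arm keeps its last pose, push and grip.
It also fails if it takes over 58 s, if anything falls off the work surface, if the arm or the gripper's body presses on something with over 40 N, if the wrist force passes 120 N, or if a joint passes its speed limit or range.

## Working session

There is one attempt and no reset: what is moved stays moved. The work goes in short steps, Python scripts to look and compute and a shell command to move; the robot and the scene stay as the last step left them, time stands still between calls to the robot, and variables do not carry over. Pictures are saved under pics/ and viewed, at most 11 in all, crops included, and the job is handed in when it is done.

```bash
mkdir -p pics; cat > h.py <<'E'
from rig import sense, capture, find_in, place_of
import numpy as np, cv2
def shot(cam,name=None):
    c=capture(cam)
    if name: cv2.imwrite(f'pics/{name}.png',c['color'][:,:,::-1])
    return c
def ray(c,p):
    u=(p[0]-c['cx'])/c['fx']; v=(p[1]-c['cy'])/c['fy']
    d=np.hypot(u,v); r=d
    for _ in range(20): r=d/(1+c['k1']*r*r)
    s=r/d if d>0 else 1
    return np.array([u*s,-v*s,-1.])
def w(c,pc):
    return np.linalg.inv(c['camera_from_world'])@np.append(pc,1)
def at_z(c,p,z):
    M=np.linalg.inv(c['camera_from_world']); o=M[:3,3]; d=M[:3,:3]@ray(c,p)
    return o+d*(z-o[2])/d[2]
def at_d(c,p):
    return w(c,ray(c,p)*float(c['depth'][int(round(p[1])),int(round(p[0]))]))[:3]
def cloud(c):
    # all pixels -> world
    v,u=np.mgrid[0:480,0:640]
    K=np.array([[c['fx'],0,c['cx']],[0,c['fy'],c['cy']],[0,0,1.]])
    q=cv2.undistortPoints(np.stack([u,v],-1).reshape(-1,1,2).astype(float),K,np.array([c['k1'],0,0,0.])).reshape(480,640,2)
    d=c['depth']; P=np.stack([q[...,0]*d,-q[...,1]*d,-d,np.ones_like(d)],-1)
    W=(P@np.linalg.inv(c['camera_from_world']).T)[...,:3]; W[d==0]=np.nan
    return W
E
python3 - <<'E'
from h import *
np.set_printoptions(precision=1,suppress=True)
s=sense(); print(s['ee_rot'],s['grip_width'],s['force'])
hz={'spice_jar':4,'shaker':4,'cup':4,'carrier':0,'carrier_jar':4,'carrier_bay':4,'carrier_grip':132,'bin':0}
for cam in('top','side'):
    c=shot(cam,cam+'0'); print(cam,np.linalg.inv(c['camera_from_world'])[:3,3])
    for n,z in hz.items():
        for r in place_of(n,cam)[:2]: print(n,round(r['conf'],2),np.array(r['centre']),at_z(c,r['centre'],z))
E
```

```text
[-0.   1.   0.2  0. ] 0.9998629507532022 [-0.2 -0.9 -0.3]
top [ 392.2   14.2 1001.6]
spice_jar 0.63 [284.  233.2] [561.9 103.4   4. ]
shaker 0.93 [204.3 251.8] [522.3 281.    4. ]
cup 0.86 [241.7 244.6] [537.3 198.    4. ]
carrier 0.67 [405.9 250.6] [ 519.2 -169.5    0. ]
carrier_jar 0.67 [444.1 254. ] [ 509.9 -253.1    4. ]
carrier_bay 0.65 [376.7 248.3] [ 524.7 -103.8    4. ]
carrier_grip 0.94 [421.5 240.5] [ 521.9 -176.5  132. ]
bin 0.6 [203.3 253.5] [519.  284.2   0. ]
bin 0.58 [244.2 238.4] [551.9 193.4   0. ]
side [452.6 940.6 547.7]
carrier 0.6 [315.8 245.1] [ 514.6 -188.1    0. ]
carrier_jar 0.67 [318.3 235. ] [ 511.3 -242.     4. ]
carrier_bay 0.67 [308.4 260.7] [526.6 -93.    4. ]
carrier_grip 0.68 [314.1 197.9] [ 519.9 -179.2  132. ]
carrier_grip 0.23 [314.2 248. ] [502.  97. 132.]
```

View pics/top0.png

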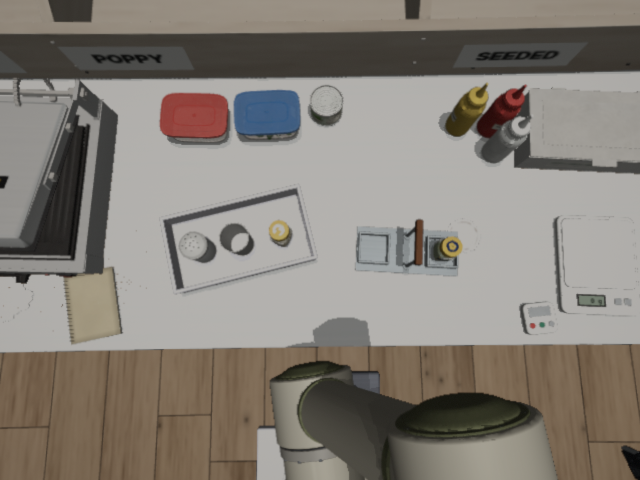

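View pics/side0.png

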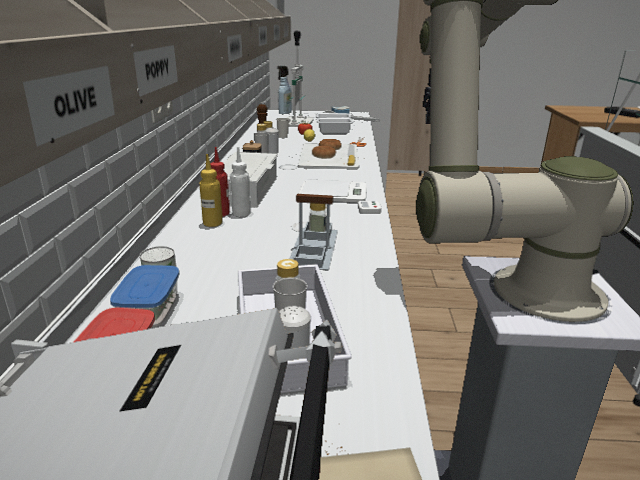

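The top view shows the jar's yellow cap at (280,231), the cup at (236,238) and the shaker at (193,245). The carrier's empty bay is at (374,248), its handle at (419,243) and the second jar at (450,247). I'll refine these with depth.

```bash
python3 - <<'E'
from h import *
np.set_printoptions(precision=1,suppress=True)
c=shot('top'); W=cloud(c); Z=W[...,2]
def blob(u0,u1,v0,v1,z0,z1):
    m=np.zeros(Z.shape,bool); m[v0:v1,u0:u1]=1; m&=(Z>z0)&(Z<z1)
    P=W[m]; r=cv2.minAreaRect(P[:,:2].astype(np.float32)); return len(P),np.median(P,0),r
print('cap',blob(262,300,212,250,92,112))
print('cap2',blob(432,470,228,262,92,112))
print('handle',blob(405,432,210,275,130,155))
print('cup',blob(215,262,215,262,95,115)); print('shaker',blob(172,215,225,268,95,120))
print('bin rim',blob(150,325,175,300,48,72))
print('carrier base/walls',blob(345,470,215,285,15,35))
print('table',np.nanmedian(Z[300:330,330:500]))
# jar square orientation/hues
big=cv2.resize(c['color'][180:300,150:480],None,fx=2.4,fy=2.4,interpolation=cv2.INTER_CUBIC)
cv2.imwrite('pics/crop1.png',big[:,:,::-1])
E
```

```text
cap (327, array([553.3, 105.3,  99.5]), ((553.8870239257812, 105.46336364746094), (40.46046447753906, 39.830326080322266), 89.41181945800781))
cap2 (340, array([ 514.8, -243.2,   99.3]), ((515.1057739257812, -244.23785400390625), (39.794898986816406, 40.60829544067383), 17.399215698242188))
handle (366, array([ 517.8, -169. ,  140.6]), ((519.40087890625, -170.1796112060547), (14.963238716125488, 88.52672576904297), 85.7119140625))
cup (119, array([548. , 206.2, 102. ]), ((539.9331665039062, 195.83880615234375), (59.62078094482422, 58.980377197265625), 30.68178367614746))
shaker (609, array([523.8, 278.5, 103.8]), ((525.1760864257812, 280.97308349609375), (55.44114303588867, 54.73066711425781), 45.187652587890625))
bin rim (2158, array([541. , 210.9,  59.4]), ((545.2388916015625, 196.9241485595703), (169.4574432373047, 308.7445068359375), 13.368865013122559))
carrier base/walls (541, array([ 509.8, -170.5,   24.3]), ((518.6328125, -170.3024139404297), (217.59242248535156, 73.14203643798828), 85.86869812011719))
table -1.074104984733026
```

View pics/crop1.png

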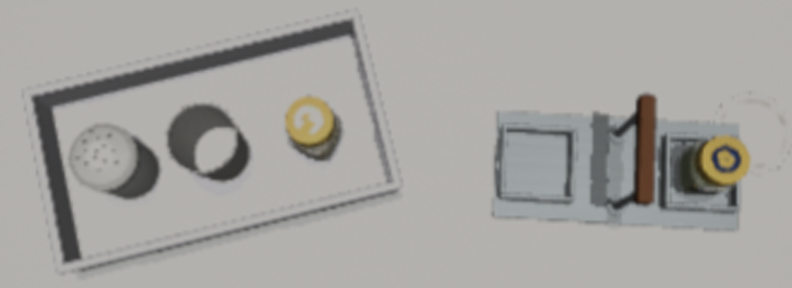

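The crop confirms the segmentation: cap centre at crop (311,121), empty bay at (538,163), handle at (646,150). Next I'll work out the jar's yaw in the bin and the first move.

```bash
cat >> h.py <<'E'
from scipy.spatial.transform import Rotation as R
def go(p,ydeg=None):
    """tool-frame shift to reach world TCP p and turn so that tool is straight down with tool y along world angle ydeg (mod 180)"""
    s=sense(); q=s['ee_rot']; r=R.from_quat([q[1],q[2],q[3],q[0]]); m=r.as_matrix()
    print('pos',np.round(s['eef_pos'],1),'tooly deg',round(np.degrees(np.arctan2(m[1,1],m[0,1])),2),'tilt',np.round(m[:2,2],4),'F',np.round(s['force'],1),'w',round(s['grip_width'],3),round(s['grip_force'],1),'t',s['time_s'],'j6',round(s['joints'][5],2))
    d=m.T@(np.array(p)-s['eef_pos']); print('shift xyz',np.round(d,1))
    if ydeg is not None:
        for k in(0,180):
            a=np.radians(ydeg+k); y=np.array([np.cos(a),np.sin(a),0]); z=np.array([0,0,-1.]); x=np.cross(y,z)
            v=(r.inv()*R.from_matrix(np.c_[x,y,z])).as_rotvec(); print('turn',np.round(v,3))
            m2=np.c_[x,y,z]; print('   shift in final frame',np.round(m2.T@(np.array(p)-s['eef_pos']),1))
E
python3 - <<'E'
from h import *
np.set_printoptions(precision=1,suppress=True)
c=shot('top'); W=cloud(c); Z=W[...,2]
m=np.zeros(Z.shape,bool); m[212:258,262:300]=1
for a,b in((8,30),(30,55),(55,78)):
    P=W[m&(Z>a)&(Z<b)]; print(a,b,len(P)); 
    if len(P): print(P[np.argsort(P[:,1])][::max(1,len(P)//10)])
s=shot('side')
for k,(cc,u,v,wd,h) in {'t':(c,262,212,40,46),'s':(s,262,245,60,60)}.items():
    cv2.imwrite(f'pics/z{k}.png',cv2.resize(cc['color'][v:v+h,u:u+wd],None,fx=9,fy=9,interpolation=cv2.INTER_CUBIC)[:,:,::-1])
print('corner foot',at_z(c,(285.4,245.4),4))
go([554,105.5,190],13.4)
E
```

```text
8 30 34
[[545.2  69.5   8.7]
 [562.9  83.9  25.2]
 [551.3  84.7  14.3]
 [546.9  87.   13.7]
 [541.8  88.9  17.9]
 [534.8  93.1  20.7]
 [532.8  95.4  19.3]
 [530.4  99.7  20.9]
 [530.7 104.2  19.4]
 [536.3 118.7  28. ]
 [530.5 140.8   8.4]
 [582.6 150.1   9. ]]
30 55 46
[[558.6  83.   37.1]
 [553.6  84.   54.2]
 [549.3  86.1  53.6]
 [543.   88.4  52.6]
 [538.5  90.4  54. ]
 [535.   92.9  49.1]
 [532.5  96.9  52.1]
 [530.5 100.5  36. ]
 [530.7 104.9  35.3]
 [532.4 109.6  53.8]
 [535.8 116.8  46. ]
 [540.  125.2  48. ]]
55 78 73
[[559.9  83.   67.1]
 [554.9  84.8  71.8]
 [562.9  86.7  74.3]
 [542.3  89.   71. ]
 [535.8  93.1  72.5]
 [535.7  97.2  72.9]
 [533.6 101.3  73.7]
 [532.3 106.   68.2]
 [534.2 113.6  56.3]
 [540.5 122.4  72. ]
 [549.  128.7  72.4]]
corner foot [534.1 100.2   4. ]
pos [ 188.3 -490.1  231.3] tooly deg -68.99 tilt [0. 0.] F [0.3 0.5 1.4] w 0.999 0.0 t 1.05 j6 -0.22
shift xyz [ 555.  -424.8   41.3]
turn [-0.  -0.  -1.4]
   shift in final frame [494.6 493.8  41.3]
turn [-0.   0.   1.7]
   shift in final frame [-494.6 -493.8   41.3]
```

View pics/zt.png

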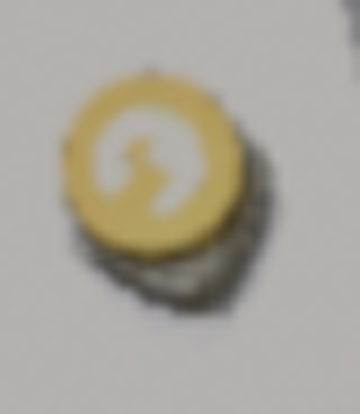

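The depth points on the body faces lie at about -23° and about 55–66°, so the jar's square sits at about -24°. I'll grip with tool y at -24°, flat on the body at z≈60. Moving now.

```bash
python3 -m jog '[{"tx":46,"ty":-35,"jaw":-1},{"tx":46,"ty":-35,"jaw":-1},{"tx":46,"ty":-35,"jaw":-1},{"tx":46,"ty":-35,"jaw":-1},{"tx":46,"ty":-35,"jaw":-1}]' 40
python3 -m jog '[{"tx":46,"ty":-35,"jaw":-1},{"tx":46,"ty":-35,"jaw":-1},{"tx":46,"ty":-35,"jaw":-1},{"tx":46,"ty":-35,"jaw":-1},{"tx":46,"ty":-35,"jaw":-1}]'
python3 -m jog '[{"az":-0.157,"jaw":-1},{"az":-0.157,"jaw":-1},{"az":-0.157,"jaw":-1},{"az":-0.157,"jaw":-1},{"az":-0.157,"jaw":-1}]'
python3 -c "
from h import *
go([554,105.5,150],-24)"
```

```text
pos [ 188.3 -490.1  231.3] tooly deg -68.99 tilt [0.     0.0001] F [0.3 0.5 1.4] w 0.999 0.0 t 1.05 j6 -0.22
shift xyz [ 555.  -424.8   81.3]
turn [-0.    -0.    -0.785]
   shift in final frame [692.8  91.9  81.3]
turn [-0.     0.     2.356]
   shift in final frame [-692.8  -91.9   81.3]schema error: expected keys tx, ty, tz, ax, ay, az, jaw
schema error: expected keys tx, ty, tz, ax, ay, az, jaw
schema error: expected keys tx, ty, tz, ax, ay, az, jaw
```

```bash
python3 -m jog '[{"tx":46,"ty":-35,"tz":0,"ax":0,"ay":0,"az":0,"jaw":-1},{"tx":46,"ty":-35,"tz":0,"ax":0,"ay":0,"az":0,"jaw":-1},{"tx":46,"ty":-35,"tz":0,"ax":0,"ay":0,"az":0,"jaw":-1},{"tx":46,"ty":-35,"tz":0,"ax":0,"ay":0,"az":0,"jaw":-1},{"tx":46,"ty":-35,"tz":0,"ax":0,"ay":0,"az":0,"jaw":-1}]' 40
python3 -m jog '[{"tx":46,"ty":-35,"tz":0,"ax":0,"ay":0,"az":0,"jaw":-1},{"tx":46,"ty":-35,"tz":0,"ax":0,"ay":0,"az":0,"jaw":-1},{"tx":46,"ty":-35,"tz":0,"ax":0,"ay":0,"az":0,"jaw":-1},{"tx":46,"ty":-35,"tz":0,"ax":0,"ay":0,"az":0,"jaw":-1},{"tx":46,"ty":-35,"tz":0,"ax":0,"ay":0,"az":0,"jaw":-1}]'
python3 -m jog '[{"tx":0,"ty":0,"tz":0,"ax":0,"ay":0,"az":-0.157,"jaw":-1},{"tx":0,"ty":0,"tz":0,"ax":0,"ay":0,"az":-0.157,"jaw":-1},{"tx":0,"ty":0,"tz":0,"ax":0,"ay":0,"az":-0.157,"jaw":-1},{"tx":0,"ty":0,"tz":0,"ax":0,"ay":0,"az":-0.157,"jaw":-1},{"tx":0,"ty":0,"tz":0,"ax":0,"ay":0,"az":-0.157,"jaw":-1}]'
python3 -c "
from h import *
go([554,105.5,150],-24)"
```

```text
time_s: 1.68
eef_pos: [340.9, -242.6, 231.5]
ee_rot: [0.0, 0.983, 0.182, 0.0]
force: [0.7, -1.1, 0.7]
grip_width: 1.0
grip_force: 0.0
time_s: 2.3
eef_pos: [493.0, 3.5, 231.5]
ee_rot: [0.0, 0.983, 0.182, 0.0]
force: [0.3, -1.5, -0.8]
grip_width: 1.002
grip_force: 0.0
time_s: 2.92
eef_pos: [492.2, 1.6, 231.3]
ee_rot: [0.0, 0.837, 0.547, 0.0]
force: [0.3, -0.8, -0.9]
grip_width: 1.001
grip_force: 0.0
pos [492.2   1.6 231.3] tooly deg -23.71 tilt [ 0. -0.] F [ 0.3 -0.8 -0.9] w 1.001 0.0 t 2.925 j6 0.18
shift xyz [120.   14.9  81.3]
turn [0.    0.    0.005]
   shift in final frame [120.   14.3  81.3]
turn [-0.     0.    -3.136]
   shift in final frame [-120.   -14.3   81.3]
```

```bash
python3 -m jog '[{"tx":40,"ty":5,"tz":10,"ax":0,"ay":0,"az":0,"jaw":-1},{"tx":40,"ty":5,"tz":20,"ax":0,"ay":0,"az":0,"jaw":-1},{"tx":40,"ty":5,"tz":30,"ax":0,"ay":0,"az":0,"jaw":-1},{"tx":0,"ty":0,"tz":15,"ax":0,"ay":0,"az":0,"jaw":-1},{"tx":0,"ty":0,"tz":0,"ax":0,"ay":0,"az":0,"jaw":-1}]'
python3 -c "
from h import *
go([554,105.5,36],-24)
c=shot('top'); s=shot('side')
a=cv2.resize(c['color'][190:280,240:340],(400,360)); b=cv2.resize(s['color'][190:310,230:350],(360,360))
cv2.imwrite('pics/pre.png',np.hstack([a,b])[:,:,::-1])
"
```

```text
time_s: 3.55
eef_pos: [554.1, 104.8, 155.5]
ee_rot: [-0.001, 0.839, 0.545, -0.001]
force: [0.4, -0.2, 0.0]
grip_width: 1.0
grip_force: 0.0
pos [554.1 104.8 155.5] tooly deg -24.0 tilt [-0.0022 -0.0002] F [ 0.4 -0.2  0. ] w 1.0 0.0 t 3.55 j6 0.4
shift xyz [ 7.000e-01 -1.000e-01  1.195e+02]
turn [-0.002  0.001 -0.   ]
   shift in final frame [  0.6  -0.4 119.5]
turn [2.000e-03 3.000e-03 3.142e+00]
   shift in final frame [ -0.6   0.4 119.5]
```

View pics/pre.png

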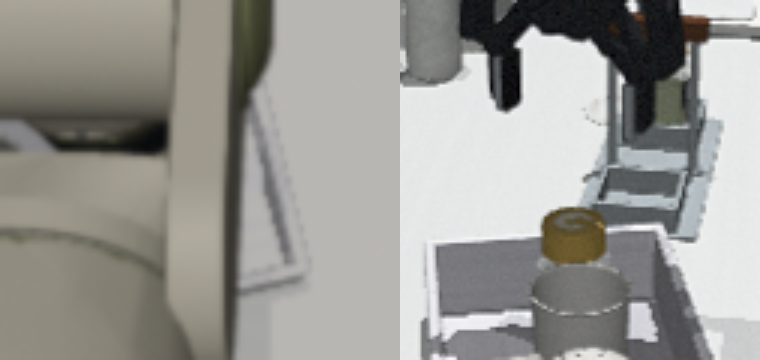

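The fingers straddle the cap: in the side crop they sit at columns 505 and 637, with the cap at 573. Descending and gripping.

```bash
python3 -m jog '[{"tx":0.5,"ty":0,"tz":25,"ax":0,"ay":0,"az":0,"jaw":-1},{"tx":0,"ty":0,"tz":30,"ax":0,"ay":0,"az":0,"jaw":-1},{"tx":0,"ty":0,"tz":30,"ax":0,"ay":0,"az":0,"jaw":-1},{"tx":0,"ty":0,"tz":20,"ax":0,"ay":0,"az":0,"jaw":-1},{"tx":0,"ty":0,"tz":12,"ax":0,"ay":0,"az":0,"jaw":-1}]' 40
python3 -m jog '[{"tx":0,"ty":0,"tz":0,"ax":0,"ay":0,"az":0,"jaw":-0.3},{"tx":0,"ty":0,"tz":0,"ax":0,"ay":0,"az":0,"jaw":0},{"tx":0,"ty":0,"tz":0,"ax":0,"ay":0,"az":0,"jaw":0.2},{"tx":0,"ty":0,"tz":0,"ax":0,"ay":0,"az":0,"jaw":0.5},{"tx":0,"ty":0,"tz":0,"ax":0,"ay":0,"az":0,"jaw":0.5}]' 40
python3 -c "
from h import *
go([554,105.5,180],-24)"
```

```text
time_s: 4.28
eef_pos: [555.2, 104.9, 39.6]
ee_rot: [0.0, 0.839, 0.544, 0.0]
force: [0.4, 0.1, 0.0]
grip_width: 1.001
grip_force: 0.0
time_s: 4.9
eef_pos: [555.4, 105.6, 40.4]
ee_rot: [0.001, 0.839, 0.545, 0.001]
force: [-1.4, -0.4, 7.4]
grip_width: 0.473
grip_force: 36.7
pos [555.4 105.6  40.4] tooly deg -24.0 tilt [ 0.0017 -0.0001] F [-1.4 -0.4  7.4] w 0.473 36.7 t 4.9 j6 0.4
shift xyz [  -0.5   -1.  -139.6]
turn [ 0.002 -0.001  0.   ]
   shift in final frame [  -0.6   -1.2 -139.6]
turn [ 1.000e-03  2.000e-03 -3.142e+00]
   shift in final frame [   0.6    1.2 -139.6]
```

Width 40 mm at 37 N, so the jar is gripped. Lifting.

```bash
python3 -m jog '[{"tx":0,"ty":0,"tz":-10,"ax":0,"ay":0,"az":0,"jaw":0.5},{"tx":0,"ty":0,"tz":-25,"ax":0,"ay":0,"az":0,"jaw":0.5},{"tx":0,"ty":0,"tz":-35,"ax":0,"ay":0,"az":0,"jaw":0.5},{"tx":0,"ty":0,"tz":-35,"ax":0,"ay":0,"az":0,"jaw":0.5},{"tx":0,"ty":0,"tz":-30,"ax":0,"ay":0,"az":0,"jaw":0.5}]' 45
python3 -c "
from h import *
go([524.5,-95.4,180],-4.3)
s=shot('side','lift'); cv2.imwrite('pics/lift.png',cv2.resize(s['color'][150:330,210:390],(560,560))[:,:,::-1])"
```

```text
time_s: 5.52
eef_pos: [554.8, 105.6, 176.2]
ee_rot: [0.0, 0.839, 0.545, 0.0]
force: [-0.6, 0.3, -1.7]
grip_width: 0.476
grip_force: 40.5
pos [554.8 105.6 176.2] tooly deg -24.0 tilt [0.001 0.   ] F [-0.6  0.3 -1.7] w 0.476 40.5 t 5.525 j6 0.4
shift xyz [-196.    54.1   -3.8]
turn [ 0.001 -0.    -0.344]
   shift in final frame [-202.7  -15.2   -3.8]
turn [-0.000e+00 -1.000e-03  2.798e+00]
   shift in final frame [202.7  15.2  -3.8]
```

View pics/lift.png

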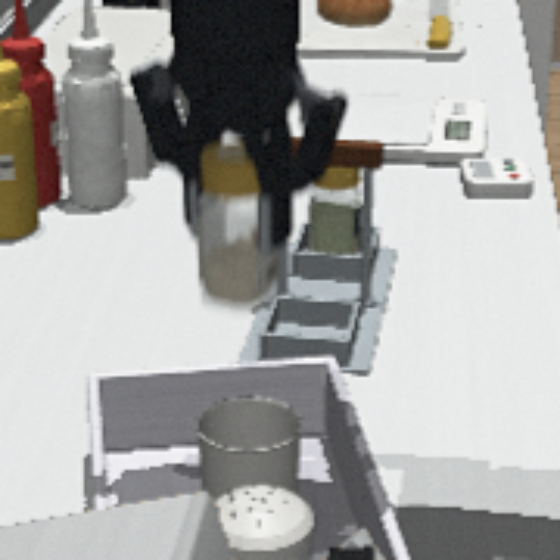

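The jar hangs upright in the gripper at crop (238,230), and the cup and shaker still stand. Next I turn and go over the bay.

```bash
python3 -m jog '[{"tx":0,"ty":0,"tz":-4,"ax":0,"ay":0,"az":-0.115,"jaw":0.5},{"tx":0,"ty":0,"tz":0,"ax":0,"ay":0,"az":-0.115,"jaw":0.5},{"tx":0,"ty":0,"tz":0,"ax":0,"ay":0,"az":-0.114,"jaw":0.5},{"tx":-30,"ty":-2,"tz":0,"ax":0,"ay":0,"az":0,"jaw":0.5},{"tx":-45,"ty":-4,"tz":0,"ax":0,"ay":0,"az":0,"jaw":0.5}]' 45
python3 -m jog '[{"tx":-45,"ty":-4,"tz":0,"ax":0,"ay":0,"az":0,"jaw":0.5},{"tx":-45,"ty":-3,"tz":0,"ax":0,"ay":0,"az":0,"jaw":0.5},{"tx":-25,"ty":-2,"tz":0,"ax":0,"ay":0,"az":0,"jaw":0.5},{"tx":-11,"ty":0,"tz":0,"ax":0,"ay":0,"az":0,"jaw":0.5},{"tx":0,"ty":0,"tz":0,"ax":0,"ay":0,"az":0,"jaw":0.5}]' 45
python3 -c "
from h import *
go([524.5,-95.4,43],-4.3)
s=shot('side'); cv2.imwrite('pics/over.png',cv2.resize(s['color'][170:290,250:370],(560,560),interpolation=cv2.INTER_CUBIC)[:,:,::-1])"
```

```text
time_s: 6.2
eef_pos: [543.0, 31.1, 178.2]
ee_rot: [-0.0, 0.732, 0.681, 0.0]
force: [0.6, -0.8, -1.0]
grip_width: 0.472
grip_force: 40.6
time_s: 6.82
eef_pos: [524.9, -93.7, 178.3]
ee_rot: [-0.0, 0.733, 0.68, 0.0]
force: [-0.2, 0.5, -1.2]
grip_width: 0.474
grip_force: 40.5
pos [524.9 -93.7 178.3] tooly deg -4.33 tilt [-0.      0.0002] F [-0.2  0.5 -1.2] w 0.474 40.5 t 6.825 j6 -0.32
shift xyz [ -1.8  -0.3 135.3]
turn [-0.    -0.    -0.001]
   shift in final frame [ -1.7  -0.3 135.3]
turn [-0.     0.     3.141]
   shift in final frame [  1.7   0.3 135.3]
```

View pics/over.png

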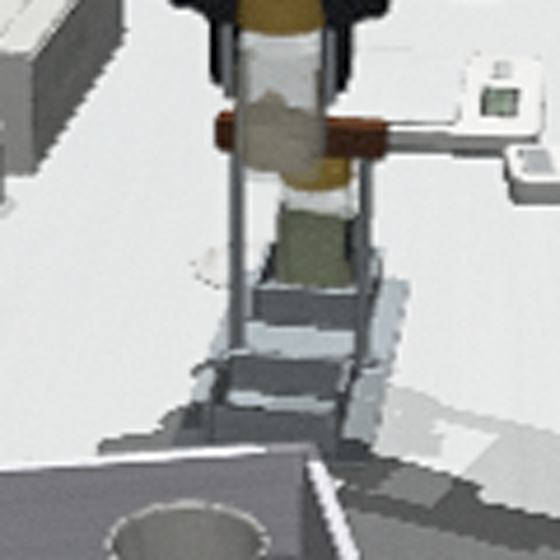

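The jar hangs squarely over the bay: jar at crop column 282, bay at 283. Lowering.

```bash
python3 -m jog '[{"tx":-1.7,"ty":0,"tz":25,"ax":0,"ay":0,"az":0,"jaw":0.5},{"tx":0,"ty":0,"tz":35,"ax":0,"ay":0,"az":0,"jaw":0.5},{"tx":0,"ty":0,"tz":32,"ax":0,"ay":0,"az":0,"jaw":0.5},{"tx":0,"ty":0,"tz":15,"ax":0,"ay":0,"az":0,"jaw":0.5},{"tx":0,"ty":0,"tz":0,"ax":0,"ay":0,"az":0,"jaw":0.5}]' 45
python3 -m jog '[{"tx":0,"ty":0,"tz":12,"ax":0,"ay":0,"az":0,"jaw":0.5},{"tx":0,"ty":0,"tz":8,"ax":0,"ay":0,"az":0,"jaw":0.5},{"tx":0,"ty":0,"tz":4,"ax":0,"ay":0,"az":0,"jaw":0.5},{"tx":0,"ty":0,"tz":2,"ax":0,"ay":0,"az":0,"jaw":0.5},{"tx":0,"ty":0,"tz":0,"ax":0,"ay":0,"az":0,"jaw":0.5}]' 45
python3 -c "
from h import *
go([524.5,-95.4,41],-4.3)
s=shot('side'); cv2.imwrite('pics/down.png',cv2.resize(s['color'][170:290,250:370],(560,560),interpolation=cv2.INTER_CUBIC)[:,:,::-1])"
```

```text
time_s: 7.5
eef_pos: [524.7, -94.8, 71.0]
ee_rot: [-0.0, 0.733, 0.68, -0.0]
force: [0.5, 0.0, -0.6]
grip_width: 0.474
grip_force: 40.6
time_s: 8.12
eef_pos: [524.8, -95.5, 45.4]
ee_rot: [0.0, 0.733, 0.68, 0.0]
force: [0.2, 0.1, -1.5]
grip_width: 0.471
grip_force: 40.6
pos [524.8 -95.5  45.4] tooly deg -4.3 tilt [ 0.0001 -0.    ] F [ 0.2  0.1 -1.5] w 0.471 40.6 t 8.125 j6 -0.32
shift xyz [ 0.1 -0.3  4.4]
turn [0. 0. 0.]
   shift in final frame [ 0.1 -0.3  4.4]
turn [-0.     0.    -3.142]
   shift in final frame [-0.1  0.3  4.4]
```

View pics/down.png

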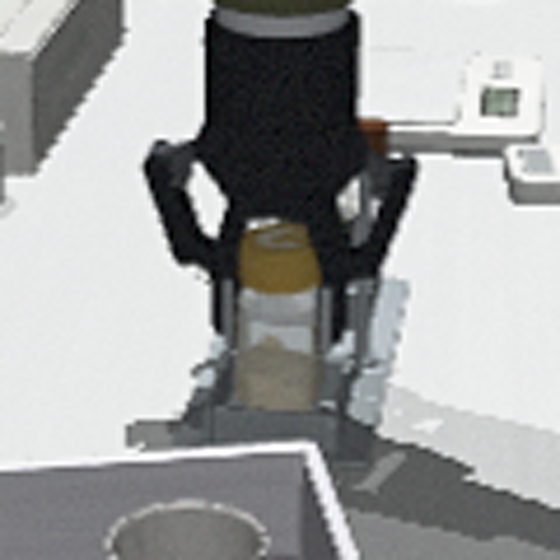

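The jar stands inside the bay walls at crop (280,330), with no contact force yet. I'll lower it slowly until it touches.

```bash
python3 -m jog '[{"tx":0,"ty":0,"tz":1.5,"ax":0,"ay":0,"az":0,"jaw":0.5},{"tx":0,"ty":0,"tz":1,"ax":0,"ay":0,"az":0,"jaw":0.5},{"tx":0,"ty":0,"tz":1,"ax":0,"ay":0,"az":0,"jaw":0.5},{"tx":0,"ty":0,"tz":0.5,"ax":0,"ay":0,"az":0,"jaw":0.5},{"tx":0,"ty":0,"tz":0,"ax":0,"ay":0,"az":0,"jaw":0.5}]' 45
```

```text
time_s: 8.8
eef_pos: [524.7, -95.4, 41.3]
ee_rot: [-0.0, 0.733, 0.68, -0.0]
force: [-0.9, -1.3, -1.2]
grip_width: 0.473
grip_force: 40.6
```

```bash
python3 -m jog '[{"tx":0,"ty":0,"tz":0.7,"ax":0,"ay":0,"az":0,"jaw":0.5},{"tx":0,"ty":0,"tz":0,"ax":0,"ay":0,"az":0,"jaw":0.5}]' 45;  python3 -m jog '[{"tx":0,"ty":0,"tz":0.7,"ax":0,"ay":0,"az":0,"jaw":0.5},{"tx":0,"ty":0,"tz":0,"ax":0,"ay":0,"az":0,"jaw":0.5}]' 45
```

```text
time_s: 9.05
eef_pos: [524.7, -95.4, 40.6]
ee_rot: [-0.0, 0.733, 0.68, -0.0]
force: [-0.3, -0.2, -1.7]
grip_width: 0.475
grip_force: 40.6
time_s: 9.3
eef_pos: [524.7, -95.4, 40.4]
ee_rot: [0.0, 0.733, 0.68, -0.0]
force: [-3.0, 0.9, 5.4]
grip_width: 0.477
grip_force: 41.4
```

Contact at Fz +5. Releasing and rising.

```bash
python3 -m jog '[{"tx":0,"ty":0,"tz":0,"ax":0,"ay":0,"az":0,"jaw":-0.1},{"tx":0,"ty":0,"tz":0,"ax":0,"ay":0,"az":0,"jaw":-0.3},{"tx":0,"ty":0,"tz":0,"ax":0,"ay":0,"az":0,"jaw":-0.6},{"tx":0,"ty":0,"tz":0,"ax":0,"ay":0,"az":0,"jaw":-0.8},{"tx":0,"ty":0,"tz":0,"ax":0,"ay":0,"az":0,"jaw":-0.8}]' 45
python3 -m jog '[{"tx":0,"ty":0,"tz":-10,"ax":0,"ay":0,"az":0,"jaw":-0.8},{"tx":0,"ty":0,"tz":-30,"ax":0,"ay":0,"az":0,"jaw":-0.8},{"tx":0,"ty":0,"tz":-50,"ax":0,"ay":0,"az":0,"jaw":-0.8},{"tx":0,"ty":0,"tz":-50,"ax":0,"ay":0,"az":0,"jaw":-0.8},{"tx":0,"ty":0,"tz":-30,"ax":0,"ay":0,"az":0,"jaw":-0.8}]' 45
python3 -c "
from h import *
go([519.4,-170.2,113],85.7)
s=shot('side'); c=shot('top')
a=cv2.resize(s['color'][170:290,250:370],(380,380),interpolation=cv2.INTER_CUBIC)
b=cv2.resize(c['color'][200:290,335:485],(400,380))
cv2.imwrite('pics/rel.png',np.hstack([a,b])[:,:,::-1])
W=cloud(s);Z=W[...,2]
m=np.zeros(Z.shape,bool); m[170:300,250:370]=1
for z in((128,150),(80,112)):
    P=W[m&(Z>z[0])&(Z<z[1])&(W[...,1]<-40)]; print(z,len(P),np.round(np.nanpercentile(P,[2,50,98],axis=0),1) if len(P) else '')
"
```

```text
time_s: 9.93
eef_pos: [524.7, -95.4, 39.9]
ee_rot: [-0.0, 0.733, 0.68, 0.0]
force: [0.7, 0.9, -0.1]
grip_width: 0.896
grip_force: 0.0
time_s: 10.55
eef_pos: [525.1, -95.6, 213.3]
ee_rot: [0.002, 0.733, 0.68, 0.001]
force: [-0.1, 0.0, 0.3]
grip_width: 0.903
grip_force: 0.0
pos [525.1 -95.6 213.3] tooly deg -4.29 tilt [ 0.0035 -0.0015] F [-0.1  0.   0.3] w 0.903 0.0 t 10.55 j6 -0.32
shift xyz [-74.7  -0.5 100.3]
turn [ 0.002  0.004 -1.571]
   shift in final frame [ 1.000e-01 -7.490e+01  1.003e+02]
turn [ 0.004 -0.002  1.571]
   shift in final frame [-1.000e-01  7.490e+01  1.003e+02]
(128, 150) 287 [[ 475.1 -174.9  128.3]
 [ 519.  -164.7  137.5]
 [ 561.  -158.5  144.3]]
(80, 112) 617 [[ 484.3 -523.2   80.7]
 [ 530.5 -170.7   90.9]
 [ 733.2  -73.9  107.9]]
```

View pics/rel.png

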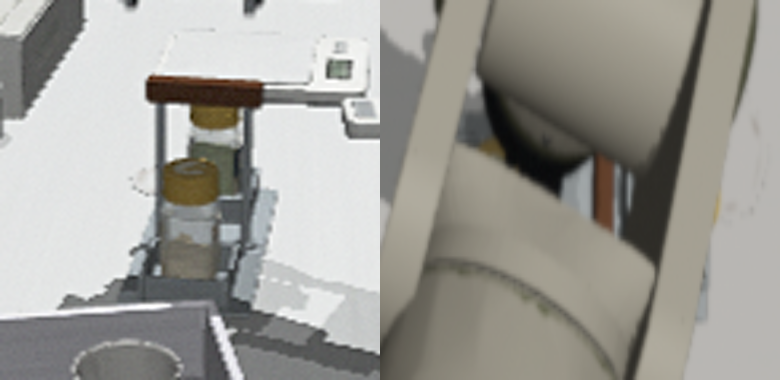

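The jar stands upright in the bay at (190,220), and both jars are in place. Next I turn 90° and go over the handle.

```bash
python3 -m jog '[{"tx":0,"ty":0,"tz":0,"ax":0.002,"ay":0.003,"az":0.175,"jaw":-0.6},{"tx":0,"ty":0,"tz":0,"ax":0,"ay":0,"az":0.175,"jaw":-0.4},{"tx":0,"ty":0,"tz":0,"ax":0,"ay":0,"az":0.175,"jaw":-0.4},{"tx":0,"ty":0,"tz":0,"ax":0,"ay":0,"az":0.175,"jaw":-0.4},{"tx":0,"ty":0,"tz":0,"ax":0,"ay":0,"az":0.175,"jaw":-0.4}]' 45
python3 -m jog '[{"tx":0,"ty":0,"tz":0,"ax":0,"ay":0,"az":0.175,"jaw":-0.4},{"tx":0,"ty":0,"tz":0,"ax":0,"ay":0,"az":0.175,"jaw":-0.4},{"tx":0,"ty":0,"tz":0,"ax":0,"ay":0,"az":0.175,"jaw":-0.4},{"tx":0,"ty":0,"tz":0,"ax":0,"ay":0,"az":0.171,"jaw":-0.4},{"tx":0,"ty":0,"tz":0,"ax":0,"ay":0,"az":0,"jaw":-0.4}]' 45
python3 -m jog '[{"tx":0,"ty":20,"tz":0,"ax":0,"ay":0,"az":0,"jaw":-0.4},{"tx":0,"ty":30,"tz":0,"ax":0,"ay":0,"az":0,"jaw":-0.4},{"tx":0,"ty":20,"tz":0,"ax":0,"ay":0,"az":0,"jaw":-0.4},{"tx":0,"ty":5,"tz":15,"ax":0,"ay":0,"az":0,"jaw":-0.4},{"tx":0,"ty":0,"tz":0,"ax":0,"ay":0,"az":0,"jaw":-0.4}]' 45
python3 -c "
from h import *
go([519.2,-170.2,111],85.7)"
```

```text
time_s: 11.28
eef_pos: [524.4, -95.3, 209.2]
ee_rot: [-0.002, 0.953, 0.303, -0.001]
force: [0.1, 1.1, 0.8]
grip_width: 0.692
grip_force: 0.0
time_s: 11.9
eef_pos: [524.4, -95.3, 209.4]
ee_rot: [-0.002, 0.999, -0.037, -0.001]
force: [0.3, 0.7, -0.4]
grip_width: 0.697
grip_force: 0.0
time_s: 12.52
eef_pos: [518.4, -169.8, 192.9]
ee_rot: [-0.002, 0.999, -0.038, -0.002]
force: [-0.9, 0.8, 0.1]
grip_width: 0.701
grip_force: 0.0
pos [ 518.4 -169.8  192.9] tooly deg -94.3 tilt [-0.0043  0.0051] F [-0.9  0.8  0.1] w 0.701 0.0 t 12.525 j6 1.11
shift xyz [ 1.2  0.7 81.9]
turn [0.007 0.008 3.142]
   shift in final frame [-0.9 -0.3 81.9]
turn [-0.005  0.005 -0.   ]
   shift in final frame [ 0.9  0.3 81.9]
```

```bash
python3 -m jog '[{"tx":1,"ty":0.4,"tz":20,"ax":-0.005,"ay":0.005,"az":0,"jaw":-0.4},{"tx":0,"ty":0,"tz":25,"ax":0,"ay":0,"az":0,"jaw":-0.4},{"tx":0,"ty":0,"tz":20,"ax":0,"ay":0,"az":0,"jaw":-0.4},{"tx":0,"ty":0,"tz":11,"ax":0,"ay":0,"az":0,"jaw":-0.4},{"tx":0,"ty":0,"tz":5,"ax":0,"ay":0,"az":0,"jaw":-0.4}]' 45
python3 -c "
from h import *
go([519.2,-170.2,112],85.7)
s=shot('side')
cv2.imwrite('pics/hand.png',cv2.resize(s['color'][170:290,250:370],(560,560),interpolation=cv2.INTER_CUBIC)[:,:,::-1])"
```

```text
time_s: 13.15
eef_pos: [520.3, -170.3, 113.4]
ee_rot: [0.001, 0.999, -0.037, 0.002]
force: [-1.0, -0.3, 0.0]
grip_width: 0.7
grip_force: 0.0
pos [ 520.3 -170.3  113.4] tooly deg -94.27 tilt [ 0.003  -0.0019] F [-1.  -0.3  0. ] w 0.7 0.0 t 13.15 j6 1.12
shift xyz [-1.1 -0.   1.4]
turn [ 5.000e-03  3.000e-03 -3.141e+00]
   shift in final frame [1.1 0.  1.4]
turn [ 0.002 -0.003  0.001]
   shift in final frame [-1.1 -0.   1.4]
```

View pics/hand.png

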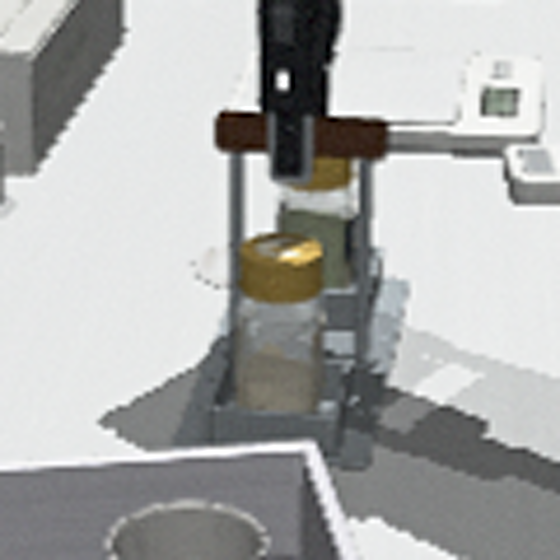

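The finger hangs in front of the bar's middle, at column 290 with the bar spanning 215–387. Closing.

```bash
python3 -m jog '[{"tx":-1,"ty":0,"tz":1,"ax":0.002,"ay":-0.003,"az":0,"jaw":0},{"tx":0,"ty":0,"tz":0,"ax":0,"ay":0,"az":0,"jaw":0.4},{"tx":0,"ty":0,"tz":0,"ax":0,"ay":0,"az":0,"jaw":0.6},{"tx":0,"ty":0,"tz":0,"ax":0,"ay":0,"az":0,"jaw":1},{"tx":0,"ty":0,"tz":0,"ax":0,"ay":0,"az":0,"jaw":1}]' 80
python3 -m jog '[{"tx":0,"ty":0,"tz":0,"ax":0,"ay":0,"az":0,"jaw":1},{"tx":0,"ty":0,"tz":0,"ax":0,"ay":0,"az":0,"jaw":1}]' 80
python3 -c "
from h import *
go([519.2,-170.2,262],85.7)"
```

```text
time_s: 13.82
eef_pos: [519.4, -170.6, 113.1]
ee_rot: [-0.0, 0.999, -0.038, 0.0]
force: [-1.2, 1.3, 4.7]
grip_width: 0.148
grip_force: 79.1
time_s: 14.08
eef_pos: [519.4, -170.6, 113.1]
ee_rot: [0.0, 0.999, -0.038, 0.0]
force: [-0.4, 2.1, 5.0]
grip_width: 0.149
grip_force: 79.1
pos [ 519.4 -170.6  113.1] tooly deg -94.3 tilt [ 0.0009 -0.    ] F [-0.4  2.1  5. ] w 0.149 79.1 t 14.075 j6 1.11
shift xyz [-1.000e-01 -4.000e-01 -1.489e+02]
turn [-1.000e-03  0.000e+00  3.142e+00]
   shift in final frame [   0.2    0.4 -148.9]
turn [-0.    -0.001 -0.   ]
   shift in final frame [  -0.2   -0.4 -148.9]
```

Gripped: 12.7 mm opening at 79 N. Lifting slowly by about 150 mm.

```bash
python3 -m jog '[{"tx":0,"ty":0,"tz":-3,"ax":0,"ay":0,"az":0,"jaw":1},{"tx":0,"ty":0,"tz":-6,"ax":0,"ay":0,"az":0,"jaw":1},{"tx":0,"ty":0,"tz":-9,"ax":0,"ay":0,"az":0,"jaw":1},{"tx":0,"ty":0,"tz":-12,"ax":0,"ay":0,"az":0,"jaw":1},{"tx":0,"ty":0,"tz":-15,"ax":0,"ay":0,"az":0,"jaw":1}]' 80
python3 -m jog '[{"tx":0,"ty":0,"tz":-17,"ax":0,"ay":0,"az":0,"jaw":1},{"tx":0,"ty":0,"tz":-17,"ax":0,"ay":0,"az":0,"jaw":1},{"tx":0,"ty":0,"tz":-17,"ax":0,"ay":0,"az":0,"jaw":1},{"tx":0,"ty":0,"tz":-17,"ax":0,"ay":0,"az":0,"jaw":1},{"tx":0,"ty":0,"tz":-16,"ax":0,"ay":0,"az":0,"jaw":1}]' 80
python3 -m jog '[{"tx":0,"ty":0,"tz":-12,"ax":0,"ay":0,"az":0,"jaw":1},{"tx":0,"ty":0,"tz":-8,"ax":0,"ay":0,"az":0,"jaw":1},{"tx":0,"ty":0,"tz":-4,"ax":0,"ay":0,"az":0,"jaw":1},{"tx":0,"ty":0,"tz":0,"ax":0,"ay":0,"az":0,"jaw":1},{"tx":0,"ty":0,"tz":0,"ax":0,"ay":0,"az":0,"jaw":1}]' 80
python3 -c "
from h import *
go([519.2,-170.2,265],85.7)
s=shot('side')
cv2.imwrite('pics/fin.png',cv2.resize(s['color'][100:340,220:420],(480,576),interpolation=cv2.INTER_CUBIC)[:,:,::-1])"
```

```text
time_s: 14.7
eef_pos: [519.2, -170.7, 158.6]
ee_rot: [-0.0, 0.999, -0.038, 0.0]
force: [-0.3, 0.3, -5.0]
grip_width: 0.149
grip_force: 78.0
time_s: 15.32
eef_pos: [519.1, -170.6, 243.2]
ee_rot: [0.0, 0.999, -0.038, 0.0]
force: [0.3, -0.4, -5.5]
grip_width: 0.149
grip_force: 78.0
time_s: 15.95
eef_pos: [519.0, -170.6, 265.2]
ee_rot: [-0.0, 0.999, -0.038, -0.0]
force: [-0.0, 0.6, -7.1]
grip_width: 0.148
grip_force: 78.0
pos [ 519.  -170.6  265.2] tooly deg -94.31 tilt [-0.0005  0.0006] F [-0.   0.6 -7.1] w 0.148 78.0 t 15.95 j6 1.11
shift xyz [ 0.1 -0.4  0.2]
turn [1.000e-03 1.000e-03 3.141e+00]
   shift in final frame [-0.1  0.4  0.2]
turn [-0.001  0.001 -0.   ]
   shift in final frame [ 0.1 -0.4  0.2]
```

View pics/fin.png

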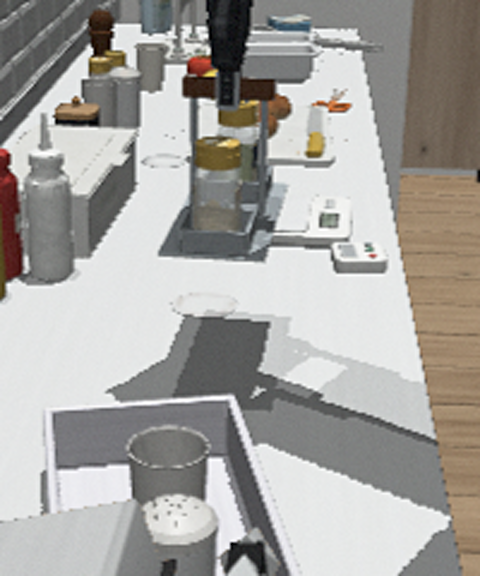

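The carrier hangs level at (220,200) with both jars in their bays, 152 mm up. The cup and shaker still stand in the bin. I'll let it settle and hand in.

```bash
python3 -m jog '[{"tx":0,"ty":0,"tz":0,"ax":0,"ay":0,"az":0,"jaw":1},{"tx":0,"ty":0,"tz":0,"ax":0,"ay":0,"az":0,"jaw":1},{"tx":0,"ty":0,"tz":0,"ax":0,"ay":0,"az":0,"jaw":1},{"tx":0,"ty":0,"tz":0,"ax":0,"ay":0,"az":0,"jaw":1},{"tx":0,"ty":0,"tz":0,"ax":0,"ay":0,"az":0,"jaw":1}]' 80 && python3 -c "
from rig import finish_job
print(finish_job())"
```

```text
time_s: 16.62
eef_pos: [519.1, -170.7, 265.6]
ee_rot: [-0.0, 0.999, -0.038, 0.0]
force: [-0.1, 0.5, -6.0]
grip_width: 0.15
grip_force: 78.0
the job is handed in; nothing more can be done
None
```

I handed the job in at 16.6 s: the spice jar is in the carrier's empty bay, and the gripper holds the carrier level about 15 cm up with both jars in it; the shaker and steel cup still stand in the bin.

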